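# Wine corks into the cork jar

## Robot

A 6-joint arm with a two-finger parallel gripper is mounted at the origin on a cart in front of the work surface, level with it; the furniture and walls round the work are solid. World frame = base frame: x ahead of the robot, y to its left, z up, the work surface at z = 0. Lengths are in m, angles in degrees, forces in N, time in s.
With the tool pointing down it reaches from about 0.35 to 0.775 m from the base axis. Payload 7.3 kg.
Tool frame: the origin (TCP) lies midway between the tips of the shut fingers; the grasp point (between the pads) lies 19 mm behind it; z points along the fingers, y is the line along which they close (so a half turn about z gives the same grasp; the last joint's range is limited). The gripper opens to 92 mm and grips with 3 to 60 N. Pads are 19 mm wide; open, the fingers measure 130 mm over their backs; the gripper's body (75 mm by 190 mm) begins 47 mm behind the grasp point.
Start: joints at [-83.709, 19.595, 87.324, -0, 73.075, -8.365], TCP at [0.133, -0.508, 0.227] pointing down, gripper open.
Joint ranges: [-145.02, 145.02], [-44.19, 115.74], [2.07, 154.8], [-57.11, 237.11], [16.16, 152.29], [-177.93, 177.93]. Speed limits (degrees/s): [147.25, 147.25, 180, 180, 180, 180].

## Interface

Orientations are given as a 3x3 rotation matrix whose columns are the frame's x, y, z axes.
In Python, from cell import bot gives the robot as it stands.
- The arm moves only by the tool send_rows, never from a script. Its arguments are lists of equal length, an entry for each row: "linear": the shift along the tool's x, y, z in mm, a list of three; "twist": the turn about the tool's z in degrees; "jaw": the gripper command: -1 is fully open, 1 is shut, values between are in proportion. In form: {"linear": [[dx, dy, dz], ...], "twist": [twist, ...], "jaw": [jaw, ...]}. A call has 1 to 12 rows; each row shifts and turns the commanded pose from where the row before left it, along the tool's axes as they then stand; what a row does not reach is not made up. A row lasts 1/8 s, in which the tool goes at most 62.5 mm and 10.7 degrees, less where a joint would pass 70% of its speed; a pose out of reach is approached as far as the arm can. A call is refused whole if a number of a shift passes 62.5 or a number of a turn 10.7, either way. A call with a gripper value outside its range is refused whole. The fingers move at their own pace and stop on an object; "squeeze" is the grip in N (left out, the last holds). Time passes only in rows, so rows that do not move let the fingers close. It gives the time, the measured TCP pose, the force, the opening and the grip force at its end, in the units of the state.
- bot.sense(): the state, without advancing time (a new reading comes with each control period).
- bot.get_image(name): name is "scene" or "side" or "wrist"; returns a dict with "img" (420x560x3 uint8, blue, green, red), "depth" (420x560 float32, m along the optical axis (not along the pixel's ray), 0 where there is no reading), "mtx" (3x3 intrinsics, pixels), "k1" (the pictures are not rectified: a ray, as slopes to the right and down, at radius r is drawn at 1 + k1 r^2 times it, then the intrinsics apply), "world_from_camera" (4x4, takes a point from camera to world coordinates). Camera axes: x right, y down, z forward; pixel columns grow to the right and rows downward; lengths in m; the calibration is good to about 2 mm. A picture is of the moment at which its call begins.
- bot.sign_off(): hands the job in; it is judged then, once.
The state is a dict: "clock": time; "q": joint angles; "qvel": joint speeds; "joint_torque": joint torques, N m; "tcp_pos": TCP position; "eef_rot": TCP orientation; "force": force on the tool from outside, world axes, zero at the start; "wrist_torque": the same for the moment, N m; "gripper_width": finger opening in m; "finger_force": force on a finger pad.
Only numpy, scipy, OpenCV 4.12 (cv2) and the standard library are available. Lean on these libraries where they do the work, as an engineer would, in place of code of your own. Each camera call takes 0.05 s, during which the arm holds its last target. There are 200 camera calls.

## Task

Two straight wine corks stand on the worktop: drop them, one at a time, through the narrow neck of the stoneware cork jar so that both end up right down inside it. The mushroom-shaped cork from the sparkling wine is not for the jar: leave it standing where it is, and leave the jar upright in its place.

Things in the scene. Friction and masses are not known exactly. Their poses are not given: they have to be found in the camera images.
- cork_jar: loose round grey-brown stoneware jar, 0.8 kg, 135 mm tall, upright, hollow, empty. Belly 96 mm across; neck from 100 mm up to the rim at 135 mm, 46 mm across inside, 60 mm outside at the rim; floor 6 mm thick. Origin on its axis at the underside, z up. A lower wide-mouthed pot without a neck (70 mm across, 81 mm tall) stands 10 to 25 cm from it: not the jar.
- cork_0: straight cylindrical wine cork, natural cork, 24 mm diameter, 44 mm long, about 15 g, standing on end on the worktop. Origin at its centre (22 mm above the worktop at the start); z along its axis. One of two alike; room for open fingers on every side.
- cork_1: straight cylindrical wine cork, natural cork, 24 mm diameter, 44 mm long, about 15 g, standing on end on the worktop. Origin at its centre (22 mm above the worktop at the start); z along its axis. One of two alike; room for open fingers on every side.
- mushroom_cork: mushroom-shaped cork from a sparkling-wine bottle, 50 mm tall: stem 23 to 27 mm across, rounded head 34 mm across on top from 33 mm up; standing on its stem among the wine corks. Origin at the centre of its underside. It stays where it is.
There are look-alikes about, which are no part of the job. Leave any purple look-alike of the cork_0 alone. Leave any purple look-alike of the cork_1 alone.

How it is judged (in metres and radians):
On the way, in this order (a step that is already met when the one before it is completed fails the run):
1. one wine cork is inside the jar, below its neck (((z of cork_0 in the frame of cork_jar between 0.005 and 0.09 m and horizontal distance between cork_0 and cork_jar below 0.045 m) or (z of cork_1 in the frame of cork_jar between 0.005 and 0.09 m and horizontal distance between cork_1 and cork_jar below 0.045 m))), for 0.2 s.
2. both wine corks are inside the jar, below its neck (z of cork_0 in the frame of cork_jar between 0.005 and 0.09 m and horizontal distance between each of cork_0, cork_1 and cork_jar below 0.045 m and z of cork_1 in the frame of cork_jar between 0.005 and 0.09 m), for 0.2 s.
At the end, for the whole second after the job is handed in: Both wine corks are inside the jar below its neck (centres within 45 mm of its axis, under 90 mm above its underside); the jar is upright (0.1 rad), at rest, within 50 mm of its place; the mushroom-shaped cork still stands (0.15 rad) within 30 mm of its place (all of step 2 and angle between cork_jar's own z axis and vertical below 0.1 rad and linear speed of cork_jar below 0.03 m/s and distance of cork_jar from where it was at the start of the episode below 0.05 m and distance of mushroom_cork from where it was at the start of the episode below 0.03 m and angle between mushroom_cork's own z axis and vertical below 0.15 rad); the robot touches nothing.
It fails at once if the jar is knocked over, lifted or pushed away (tilted over 0.35 rad or moved over 60 mm) (angle between cork_jar's own z axis and vertical above 0.35 rad or distance of cork_jar from where it was at the start of the episode above 0.06 m).
It fails at once if the mushroom-shaped cork is knocked over or taken away (tilted over 0.5 rad or moved over 40 mm) (angle between mushroom_cork's own z axis and vertical above 0.5 rad or distance of mushroom_cork from where it was at the start of the episode above 0.04 m).
It also fails if it takes over 48 s, if anything falls off the work surface, if the arm or the gripper's body presses on something with over 40 N, if the wrist force passes 120 N, or if a joint passes its speed limit or range.

## Working session

There is one attempt and no reset: what is moved stays moved. The work goes in short steps, Python scripts to look and compute and a tool call to move; the robot and the scene stay as the last step left them, time stands still between calls to the robot, and variables do not carry over. Pictures are saved under pics/ and viewed, at most 10 in all, crops included, and the job is handed in when it is done.

Besides the shell and the picture viewer there is one more tool, called after ">>>" in YAML: its name, and indented under it one key for each argument. send_rows: Moves the arm, as the interface text tells. Its arguments: {"type":"object","properties":{"linear":{"type":"array"},"twist":{"type":"array"},"jaw":{"type":"array"},"squeeze":{"type":"number"}},"required":["linear","twist","jaw"]}

```bash
mkdir -p pics; cat > h.py <<'E'
import numpy as np, cv2
from cell import bot
def pts(d):
    h,w=d["depth"].shape
    uv=np.stack(np.meshgrid(np.arange(w),np.arange(h)),-1).reshape(-1,1,2).astype(float)
    n=cv2.undistortPoints(uv,d["mtx"],np.array([d["k1"],0,0,0.]),None,None).reshape(h,w,2)
    z=d["depth"][...,None]
    p=np.concatenate([n*z,z],-1)
    T=d["world_from_camera"]
    return p@T[:3,:3].T+T[:3,3], n
E
python3 - <<'E'
from h import *
s=bot.sense(); print(s["clock"],s["tcp_pos"],s["eef_rot"],s["gripper_width"])
for n in ["scene","side"]:
    d=bot.get_image(n); cv2.imwrite(f"pics/{n}0.png",d["img"]); np.savez(f"{n}0.npz",**d); print(n,d["k1"],d["world_from_camera"].round(3).tolist(),(d["depth"]>0).mean())
E
```

```text
0.0 [ 0.13279269 -0.50748711  0.22602101] [[ 9.67477644e-01  2.52956476e-01 -1.72202295e-04]
 [ 2.52956422e-01 -9.67476345e-01  1.60348510e-03]
 [ 2.39010293e-04 -1.59489566e-03 -9.99998700e-01]] 0.09204034154135489
scene -0.1351657634162862 [[-0.892, -0.206, 0.401, 0.089], [-0.451, 0.385, -0.805, 0.853], [0.011, -0.899, -0.437, 0.489], [0.0, 0.0, 0.0, 1.0]] 0.996109693877551
side -0.08671861769433113 [[-0.977, -0.107, 0.186, 0.328], [-0.214, 0.557, -0.802, 0.692], [-0.018, -0.824, -0.567, 0.516], [0.0, 0.0, 0.0, 1.0]] 0.9959523809523809
```

View pics/scene0.png

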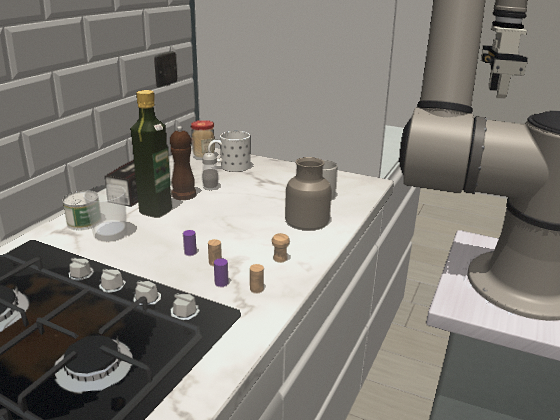

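View pics/side0.png

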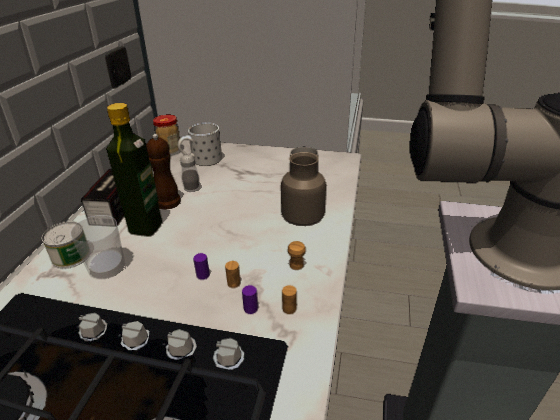

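Scene view: the straight brown corks are at (215,252) and (257,278). They are plain cylinders of natural cork colour, so they are cork_0 and cork_1. Purple look-alikes are at (190,242) and (221,272), and the mushroom cork with its round head is at (281,247). The necked jar is at (308,195), with the pot partly hidden behind it at (330,180). The side view agrees: brown corks at (232,273) and (289,299), mushroom at (297,254), jar at (303,190).

```bash
python3 - <<'E'
from h import *
def circ(p):  # least squares circle
    A=np.c_[2*p,np.ones(len(p))]; s=np.linalg.lstsq(A,(p**2).sum(1),rcond=None)[0]
    return s[:2].round(4),round(float(np.sqrt(s[2]+s[:2]@s[:2])),4)
S={"scene":dict(ca=(215,252),cb=(257,278),pa=(190,242),pb=(221,272),mu=(281,247),jar=(308,195)),
"side":dict(ca=(232,273),cb=(289,299),pa=(202,266),pb=(250,299),mu=(297,254),jar=(303,190))}
for n in S:
    d=np.load(n+"0.npz"); P,_=pts(d); Z=P[...,2]
    print(n,"table z",np.median(Z[(Z>-.02)&(Z<.02)]).round(4))
    for k,(u,v) in S[n].items():
        c=P[v,u]; R=.07 if k=="jar" else .03
        near=(np.hypot(*(P[...,:2]-c[:2]).transpose(2,0,1))<R+.01)
        zm=np.percentile(Z[near],99.5)
        m=near&(Z>zm-.004); q=P[m]
        print(k,"ztop",zm.round(4),"top mean",q.mean(0).round(4),"box",((q[:,:2].min(0)+q[:,:2].max(0))/2).round(4),np.ptp(q[:,:2],axis=0).round(4),end=" ")
        side=near&(Z>.01)&(Z<.034)if k!="jar" else near&(Z>.105)&(Z<.135)
        print("circ",circ(P[side][:,:2]), side.sum())
        if k=="jar":
            b=near&(Z>.04)&(Z<.06); print("  belly",circ(P[b][:,:2]))
d=np.load("scene0.npz"); a=cv2.resize(d["img"][140:300,170:350],None,fx=3,fy=3,interpolation=2)
cv2.imwrite("pics/crop.png",a)
P,_=pts(d);Z=P[...,2]
# obstacles >2cm in neighbourhood
for x0 in np.arange(0.2,0.9,.05): print(round(x0,2),[int(1000*max(Z[(abs(P[...,0]-x0)<.025)&(abs(P[...,1]-y)<.025)],default=-1)) for y in np.arange(-.7,.35,.05)])
E
```

```text
scene table z 0.0014
ca ztop 0.0451 top mean [0.5297 0.1941 0.0438] box [0.5307 0.1929] [0.024  0.0249] circ (array([0.5302, 0.1932]), 0.0108) 137
cb ztop 0.0451 top mean [0.422  0.233  0.0438] box [0.4225 0.2323] [0.0235 0.0219] circ (array([0.4222, 0.2329]), 0.0104) 169
pa ztop 0.0452 top mean [0.5904 0.1858 0.0437] box [0.5911 0.1843] [0.0239 0.0231] circ (array([0.5912, 0.1854]), 0.0105) 142
pb ztop 0.0451 top mean [0.4837 0.2461 0.0438] box [0.4847 0.2449] [0.0221 0.0238] circ (array([0.4848, 0.2452]), 0.0106) 167
mu ztop 0.0511 top mean [0.4296 0.1265 0.049 ] box [0.4301 0.1244] [0.0271 0.0277] circ (array([0.4304, 0.1252]), 0.0105) 131
jar ztop 0.1356 top mean [ 0.4481 -0.0436  0.1342] box [ 0.4475 -0.0438] [0.0572 0.0624] circ (array([ 0.4473, -0.0419]), 0.0257) 539
  belly (array([ 0.4478, -0.0432]), 0.0473)
side table z 0.0003
ca ztop 0.0447 top mean [0.5302 0.1925 0.0433] box [0.5302 0.1925] [0.0237 0.0228] circ (array([0.5308, 0.1915]), 0.0112) 141
cb ztop 0.0442 top mean [0.4229 0.2318 0.0429] box [0.4231 0.2307] [0.0225 0.0236] circ (array([0.423 , 0.2307]), 0.0113) 152
[... 1411 characters left out ...]
-1000, -1000, 433, -1000, -1000, 1, 2, 2, 2, 3, 2, 2, 2, 46, 3, 9]
0.6 [-1000, -1000, -1000, -1000, -1000, -1000, -1000, 431, 2, 3, 3, 3, 3, 3, 2, 2, 3, 44, 45, 4, 8]
0.65 [-1000, -1000, -1000, -1000, -1000, -1000, -1000, 429, 3, 3, 2, 2, 3, 3, 3, 2, 2, 2, 1, 2, 8]
0.7 [-1000, -1000, -1000, -1000, -1000, -1000, -1000, 427, 91, 91, 91, 3, 89, 2, 2, 3, 3, 2, 2, 3, 8]
0.75 [-1000, -1000, -1000, -1000, -1000, -1000, -1000, 425, 92, 88, 92, 2, 90, 170, 169, 269, 269, 93, 93, 93, 8]
0.8 [-1000, -1000, -1000, -1000, -1000, -1000, -1000, 424, 90, 92, 90, 3, 2, 2, 149, 268, 268, 93, 94, 93, 8]
0.85 [-1000, -1000, -1000, -1000, -1000, -1000, -1000, 423, 102, 101, 3, 2, 2, 1, 70, 70, 70, 56, 58, 58, 9]
```

View pics/crop.png

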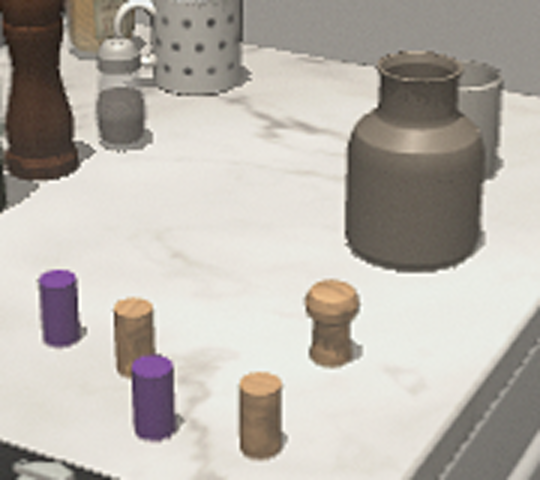

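The crop confirms it: brown straight corks at (133,335) and (260,415), purple ones at (58,308) and (153,397), the mushroom at (331,320), and the jar with its neck at (420,150). The two views agree to about 1.5 mm. Next I plan the rows for the swing to the first cork at (0.4227, 0.2318).

```bash
cat > plan.py <<'E'
import numpy as np, json
from cell import bot
def state():
    s=bot.sense(); R=s["eef_rot"]; return np.array(s["tcp_pos"]), np.degrees(np.arctan2(R[1,1],R[0,1]))
def rows(way, p=None, a=None):
    """way: list of (x,y,z,yaw); one row each"""
    if p is None: p,a=state()
    p=np.array(p,float); L=[];T=[]
    for x,y,z,b in way:
        d=np.array([x,y,z])-p; r=np.radians(a)
        X=np.array([-np.sin(r),np.cos(r),0]); Y=np.array([np.cos(r),np.sin(r),0])
        l=np.round([d@X,d@Y,-d[2]] *np.array([1000,1000,1000])); t=round(-(b-a),1)
        p=p+(X*l[0]+Y*l[1])/1000-np.array([0,0,l[2]/1000]); a-=t
        L.append(l.astype(int).tolist());T.append(t)
    print(json.dumps(L),T,p.round(4),round(a,1)); return p,a
E
python3 - <<'E'
from plan import *
th=np.linspace(-75.3,28.74,16)[1:]
r=np.interp(th,[-75.3,-55,-20,28.74],[.525,.40,.42,.482])
w=[(R*np.cos(np.radians(t)),R*np.sin(np.radians(t)),.226,-75.3+135.3*(i+1)/15) for i,(t,R) in enumerate(zip(th,r))]
p,a=rows(w[:8]); rows(w[8:],p,a)
E
```

```text
[[59, -46, 0], [54, -44, 0], [52, -38, 0], [48, 6, 0], [49, 8, 0], [49, 10, 0], [48, 11, 0], [49, 14, 0]] [np.float64(-9.1), np.float64(-9.0), np.float64(-9.0), np.float64(-9.0), np.float64(-9.0), np.float64(-9.1), np.float64(-9.0), np.float64(-9.0)] [ 0.395  -0.1426  0.2261] -3.1
[[48, 21, 0], [48, 22, 0], [49, 24, 0], [48, 27, 0], [49, 29, 0], [48, 30, 0], [49, 33, 0]] [np.float64(-9.0), np.float64(-9.0), np.float64(-9.1), np.float64(-9.0), np.float64(-9.0), np.float64(-9.0), np.float64(-9.0)] [0.422  0.2317 0.2261] 60.0
```

>>> send_rows:
  linear:
    - [30,-23,0]
    - [30,-23,0]
    - [26,-22,0]
    - [28,-22,0]
    - [26,-19,0]
    - [26,-19,0]
    - [48,6,0]
    - [49,8,0]
    - [49,10,0]
    - [48,11,0]
    - [49,14,0]
    - [0,0,0]
  twist: [-4.5,-4.5,-4.5,-4.5,-4.5,-4.5,-9,-9,-9,-9,-9,0]
  jaw: [-1,-1,-1,-1,-1,-1,-1,-1,-1,-1,-1,-1]
  squeeze: 15

```text
clock: 1.6
tcp_pos: [0.3901, -0.1367, 0.2264]
eef_rot: [[0.052, 0.999, -0.0], [0.999, -0.052, 0.001], [0.001, -0.0, -1.0]]
force: [-0.2, 0.3, 0.2]
gripper_width: 0.0914
finger_force: 0.0
```

```bash
python3 - <<'E'
from plan import *
p,a=state(); print(p,a,bot.sense()["q"])
n=8
rows([tuple(p*(0)+p+(np.array([.4227,.2318,.226])-p)*(i+1)/n)+(a+(60-a)*(i+1)/n,) for i in range(n)])
E
```

```text
[ 0.39011895 -0.13670714  0.22644091] -2.9925058460040797 [-2.99826820e+01  7.83154224e+00  1.03237855e+02  2.79495376e-02
  6.89758329e+01 -2.70002028e+01]
[[46, 2, 0], [46, 8, 0], [44, 14, 0], [42, 20, 0], [38, 25, 0], [35, 31, 0], [30, 35, 0], [25, 39, 0]] [np.float64(-7.9), np.float64(-7.8), np.float64(-7.9), np.float64(-7.9), np.float64(-7.9), np.float64(-7.8), np.float64(-7.9), np.float64(-7.9)] [0.4229 0.2319 0.2264] 60.0
```

>>> send_rows:
  linear:
    - [46,2,0]
    - [46,8,0]
    - [44,14,0]
    - [42,20,0]
    - [38,25,0]
    - [35,31,0]
    - [30,35,0]
    - [25,39,0]
    - [0,0,0]
    - [0,0,0]
  twist: [-7.9,-7.9,-7.9,-7.9,-7.9,-7.9,-7.9,-7.9,0,0]
  jaw: [-0.3,-0.3,-0.3,-0.3,-0.3,-0.3,-0.3,-0.3,-0.3,-0.3]

```text
clock: 2.85
tcp_pos: [0.4238, 0.2279, 0.2263]
eef_rot: [[-0.864, 0.504, -0.001], [0.504, 0.864, -0.001], [0.0, -0.001, -1.0]]
force: [1.4, -0.7, 1.0]
gripper_width: 0.0596
finger_force: 0.0
```

```bash
python3 - <<'E'
from plan import *
import cv2
p,a=state(); print(p,a,bot.sense()["q"].round(1) if hasattr(bot.sense()["q"],"round") else bot.sense()["q"])
rows([(.4227,.2318,.13,a),(.4227,.2318,.022,a)])
d=bot.get_image("wrist"); cv2.imwrite("pics/w0.png",d["img"])
E
```

```text
[0.42379525 0.22788848 0.22630614] 59.7254677658166 [ 19.2  15.1  93.9  -0.   71.1 -40.6]
[[3, 3, 96], [0, 0, 108]] [np.float64(-0.0), np.float64(-0.0)] [0.4227 0.232  0.0223] 59.7
```

View pics/w0.png

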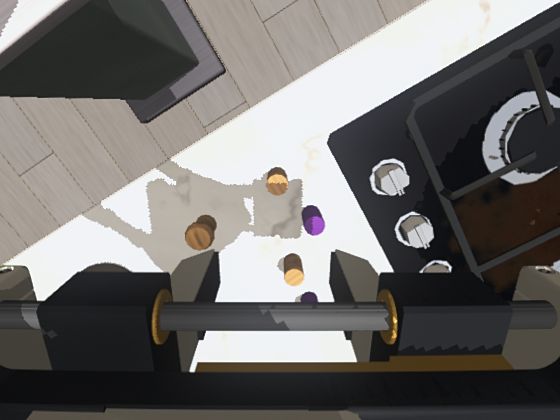

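The wrist view shows the target cork at (277,181), the mushroom at (203,230) and the other brown cork at (293,270). Nothing stands in the way of the fingers, so I descend and close.

>>> send_rows:
  linear:
    - [3,3,40]
    - [0,0,50]
    - [0,0,45]
    - [0,0,35]
    - [0,0,20]
    - [0,0,14]
    - [0,0,0]
    - [0,0,0]
  twist: [0,0,0,0,0,0,0,0]
  jaw: [-0.3,-0.3,-0.3,-0.3,-0.3,-0.3,-0.3,-0.3]

```text
clock: 3.9
tcp_pos: [0.4233, 0.2331, 0.0235]
eef_rot: [[-0.864, 0.503, 0.001], [0.503, 0.864, 0.0], [-0.001, 0.001, -1.0]]
force: [0.1, 0.1, -0.5]
gripper_width: 0.0597
finger_force: 0.0
```

>>> send_rows:
  linear:
    - [0,0,0]
    - [0,0,0]
    - [0,0,0]
    - [0,0,0]
    - [0,0,0]
    - [0,0,0]
  twist: [0,0,0,0,0,0]
  jaw: [1,1,1,1,1,1]
  squeeze: 12

```text
clock: 4.65
tcp_pos: [0.4227, 0.2332, 0.0227]
eef_rot: [[-0.865, 0.502, 0.0], [0.502, 0.865, -0.0], [-0.0, -0.0, -1.0]]
force: [0.0, -0.5, 1.4]
gripper_width: 0.0222
finger_force: 12.0
```

>>> send_rows:
  linear:
    - [0,0,-20]
    - [0,0,-40]
    - [0,0,-50]
    - [0,0,-50]
    - [0,0,-25]
    - [0,0,0]
  twist: [0,0,0,0,0,0]
  jaw: [1,1,1,1,1,1]

```text
clock: 5.4
tcp_pos: [0.4236, 0.2335, 0.2093]
eef_rot: [[-0.865, 0.502, 0.004], [0.502, 0.865, 0.001], [-0.003, 0.003, -1.0]]
force: [-0.7, -0.1, -1.3]
gripper_width: 0.0224
finger_force: 12.0
```

```bash
python3 - <<'E'
from plan import *
p,a=state()
q=np.array([.448,-.0437,p[2]]); n=8
print(p,bot.sense()["gripper_width"]); rows([tuple(p+(q-p)*(i+1)/n)+(a,) for i in range(n)])
E
```

```text
[0.42356646 0.23352287 0.2093237 ] 0.022439487098530785
[[-20, -28, 0], [-20, -29, 0], [-20, -28, 0], [-20, -29, 0], [-20, -28, 0], [-20, -29, 0], [-20, -28, 0], [-20, -28, 0]] [np.float64(-0.0), np.float64(-0.0), np.float64(-0.0), np.float64(-0.0), np.float64(-0.0), np.float64(-0.0), np.float64(-0.0), np.float64(-0.0)] [ 0.4479 -0.0431  0.2093] 59.9
```

>>> send_rows:
  linear:
    - [-10,-14,0]
    - [-20,-28,0]
    - [-20,-29,0]
    - [-20,-28,0]
    - [-20,-29,0]
    - [-20,-28,0]
    - [-20,-29,0]
    - [-20,-28,0]
    - [-10,-14,0]
    - [0,0,0]
    - [0,0,0]
    - [0,0,0]
  twist: [0,0,0,0,0,0,0,0,0,0,0,0]
  jaw: [1,1,1,1,1,1,1,1,1,1,1,1]

```text
clock: 6.9
tcp_pos: [0.4469, -0.0425, 0.2076]
eef_rot: [[-0.865, 0.501, -0.0], [0.501, 0.865, 0.0], [0.0, 0.0, -1.0]]
force: [-0.3, -0.4, -0.2]
gripper_width: 0.0224
finger_force: 12.0
```

```bash
python3 - <<'E'
from h import *
from plan import *
p,a=state(); print(p,a); rows([(.448,-.0437,.145,a)])
for n in ["scene","side"]:
    d=bot.get_image(n)
    c=cv2.resize(d["img"][100:240,240:380],None,fx=3,fy=3) ; cv2.imwrite(f"pics/{n}1.png",c)
    P,_=pts(d);Z=P[...,2]
    m=(np.hypot(P[...,0]-.448,P[...,1]+.0437)<.06)
    b=m&(Z>.04)&(Z<.06); q=P[b][:,:2];A=np.c_[2*q,np.ones(len(q))]; print(n,"belly",np.linalg.lstsq(A,(q**2).sum(1),rcond=None)[0][:2])
    k=m&(Z>.176)&(Z<.205)
    hsv=cv2.cvtColor(d["img"],cv2.COLOR_BGR2HSV); k2=m&(Z>.15)&(Z<.25)&(hsv[...,1]>90)&(hsv[...,0]<25); print("cork",k2.sum(),P[k2].mean(0),P[k2].min(0),P[k2].max(0))
cv2.imwrite("pics/both1.png",np.hstack([cv2.imread(f"pics/{n}1.png") for n in("scene","side")])[:, :800])
E
```

```text
[ 0.4468625  -0.04250854  0.20760652] 59.934940837367584
[[-2, 0, 63]] [np.float64(-0.0)] [ 0.4486 -0.0435  0.1446] 59.9
scene belly [ 0.4477222 -0.0430124]
cork 195 [ 0.44288101 -0.03559863  0.20813863] [ 0.43493329 -0.05836434  0.1862625 ] [ 0.45705798 -0.0275671   0.23118182]
side belly [ 0.44827685 -0.04456071]
cork 211 [ 0.44483195 -0.03754784  0.20772785] [ 0.43484908 -0.06014376  0.18512524] [ 0.46074116 -0.02463924  0.23911808]
```

View pics/both1.png

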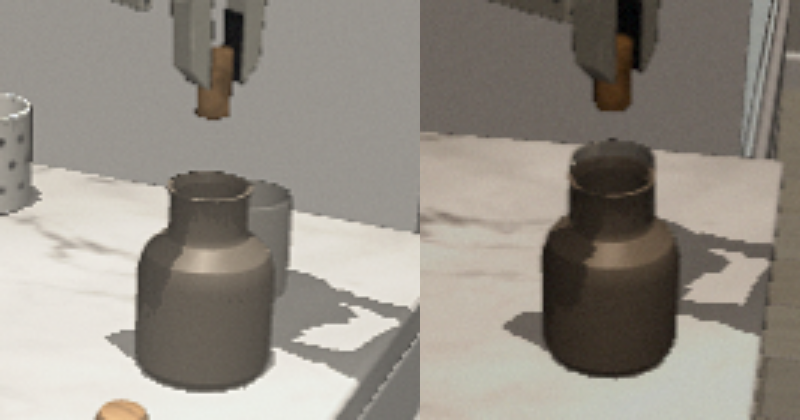

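The cork hangs upright below the fingertips (213,85 in the left half; 613,75 in the right) and is centred over the jar mouth (210,185; 612,165). I lower it into the neck and release slowly.

>>> send_rows:
  linear:
    - [-2,0,15]
    - [0,0,20]
    - [0,0,15]
    - [0,0,12]
    - [0,0,0]
    - [0,0,0]
  twist: [0,0,0,0,0,0]
  jaw: [1,1,1,1,1,1]

```text
clock: 7.75
tcp_pos: [0.4491, -0.0444, 0.1462]
eef_rot: [[-0.865, 0.502, 0.001], [0.502, 0.865, -0.0], [-0.001, 0.0, -1.0]]
force: [0.3, -0.5, 0.1]
gripper_width: 0.0227
finger_force: 12.0
```

>>> send_rows:
  linear:
    - [0,0,0]
    - [0,0,0]
    - [0,0,0]
    - [0,0,0]
    - [0,0,0]
    - [0,0,0]
    - [0,0,-30]
    - [0,0,-40]
    - [0,0,0]
    - [0,0,0]
  twist: [0,0,0,0,0,0,0,0,0,0]
  jaw: [-0.3,-0.3,-0.3,-0.3,-0.3,-0.3,-0.3,-0.3,-0.3,-0.3]

```text
clock: 9.0
tcp_pos: [0.4484, -0.0443, 0.2151]
eef_rot: [[-0.865, 0.502, -0.001], [0.502, 0.865, 0.0], [0.001, -0.0, -1.0]]
force: [0.8, -0.1, -0.3]
gripper_width: 0.06
finger_force: 0.0
```

```bash
python3 - <<'E'
from h import *
from plan import *
p,a=state(); q=np.array([.5303,.1927,p[2]]); n=7
rows([tuple(p+(q-p)*(i+1)/n)+(a,) for i in range(n)])
C=[]
for n,(u,v) in dict(scene=(308,195),side=(303,190)).items():
    d=bot.get_image(n); C.append(cv2.resize(d["img"][100:300,200:340],None,fx=2.8,fy=2.8))
    P,_=pts(d);Z=P[...,2]
    for nm,c in dict(ca=(.5303,.1927),mu=(.431,.124)).items():
        m=(np.hypot(P[...,0]-c[0],P[...,1]-c[1])<.025)&(Z>.04)&(Z<.06); print(n,nm,P[m].mean(0))
    b=(np.hypot(P[...,0]-.448,P[...,1]+.0437)<.06)&(Z>.04)&(Z<.06); t=P[b][:,:2];print("belly",np.linalg.lstsq(np.c_[2*t,np.ones(len(t))],(t**2).sum(1),rcond=None)[0][:2])
cv2.imwrite("pics/both2.png",np.hstack(C))
E
```

```text
[[7, 35, 0], [7, 35, 0], [7, 35, 0], [7, 36, 0], [6, 35, 0], [7, 35, 0], [7, 35, 0]] [np.float64(-0.0), np.float64(-0.0), np.float64(-0.0), np.float64(-0.0), np.float64(-0.0), np.float64(-0.0), np.float64(-0.0)] [0.5304 0.1925 0.2151] 59.9
scene ca [0.52922623 0.19462373 0.04332039]
scene mu [0.42839104 0.12967879 0.0464095 ]
belly [ 0.44775741 -0.04286103]
side ca [0.53019458 0.19257168 0.04299363]
side mu [0.43042754 0.12730731 0.04628613]
belly [ 0.44818475 -0.04473544]
```

View pics/both2.png

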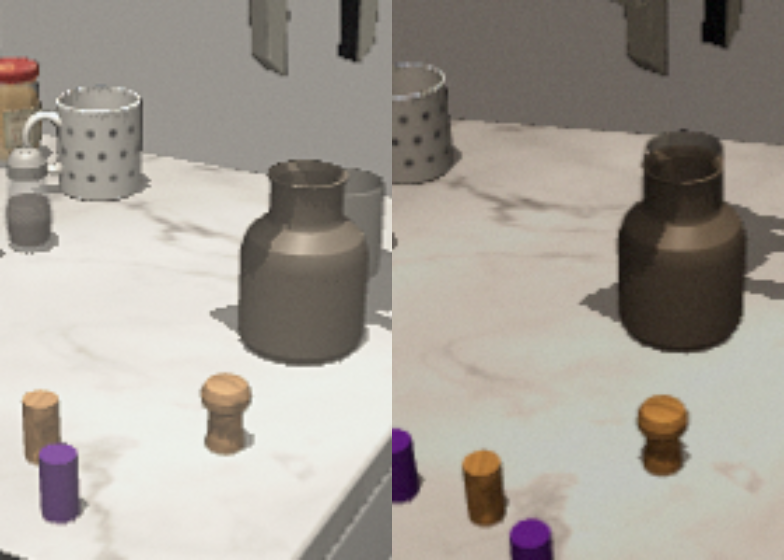

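The open fingers are empty (290,35), the neck holds nothing (305,180), and the jar and mushroom (225,410) stand unmoved, so the first cork is inside. The remaining brown cork at (42,425) is next.

>>> send_rows:
  linear:
    - [4,18,0]
    - [7,35,0]
    - [7,35,0]
    - [7,36,0]
    - [7,35,0]
    - [6,35,0]
    - [7,35,0]
    - [3,17,0]
    - [0,0,0]
    - [0,0,0]
  twist: [0,0,0,0,0,0,0,0,0,0]
  jaw: [-0.3,-0.3,-0.3,-0.3,-0.3,-0.3,-0.3,-0.3,-0.3,-0.3]

```text
clock: 10.35
tcp_pos: [0.5305, 0.1913, 0.2154]
eef_rot: [[-0.864, 0.503, -0.001], [0.503, 0.864, -0.001], [0.0, -0.001, -1.0]]
force: [-0.7, 0.6, 0.2]
gripper_width: 0.0597
finger_force: 0.0
```

```bash
python3 - <<'E'
from plan import *
p,a=state(); print(p,a); rows([(.5303,.1927,.022,a)])
E
```

```text
[0.53045765 0.19132536 0.21535713] 59.819405823595126
[[1, 1, 193]] [np.float64(-0.0)] [0.5301 0.1927 0.0224] 59.8
```

>>> send_rows:
  linear:
    - [1,1,30]
    - [0,0,50]
    - [0,0,45]
    - [0,0,35]
    - [0,0,20]
    - [0,0,13]
    - [0,0,0]
    - [0,0,0]
  twist: [0,0,0,0,0,0,0,0]
  jaw: [-0.3,-0.3,-0.3,-0.3,-0.3,-0.3,-0.3,-0.3]

```text
clock: 11.35
tcp_pos: [0.5311, 0.1936, 0.0237]
eef_rot: [[-0.865, 0.502, 0.002], [0.502, 0.865, 0.0], [-0.001, 0.001, -1.0]]
force: [0.5, 0.2, 0.1]
gripper_width: 0.0595
finger_force: 0.0
```

>>> send_rows:
  linear:
    - [0,0,0]
    - [0,0,0]
    - [0,0,0]
    - [0,0,0]
    - [0,0,0]
    - [0,0,0]
  twist: [0,0,0,0,0,0]
  jaw: [1,1,1,1,1,1]
  squeeze: 12

```text
clock: 12.1
tcp_pos: [0.5304, 0.1937, 0.0227]
eef_rot: [[-0.865, 0.502, 0.0], [0.502, 0.865, -0.0], [-0.0, -0.0, -1.0]]
force: [-0.5, -1.3, 1.1]
gripper_width: 0.0226
finger_force: 12.0
```

>>> send_rows:
  linear:
    - [0,0,-20]
    - [0,0,-40]
    - [0,0,-50]
    - [0,0,-50]
    - [0,0,-25]
    - [0,0,0]
  twist: [0,0,0,0,0,0]
  jaw: [1,1,1,1,1,1]

```text
clock: 12.85
tcp_pos: [0.5314, 0.194, 0.2096]
eef_rot: [[-0.865, 0.502, 0.004], [0.502, 0.865, 0.001], [-0.003, 0.003, -1.0]]
force: [-0.6, 0.2, 0.2]
gripper_width: 0.0224
finger_force: 12.0
```

```bash
python3 - <<'E'
from plan import *
p,a=state(); q=np.array([.448,-.0437,p[2]]); n=7
print(p); rows([tuple(p+(q-p)*(i+1)/n)+(a,) for i in range(n)])
E
```

```text
[0.5313594  0.19396608 0.2096168 ]
[[-7, -35, 0], [-7, -36, 0], [-6, -35, 0], [-7, -35, 0], [-7, -36, 0], [-7, -35, 0], [-6, -35, 0]] [np.float64(-0.0), np.float64(-0.0), np.float64(-0.0), np.float64(-0.0), np.float64(-0.0), np.float64(-0.0), np.float64(-0.0)] [ 0.448  -0.0432  0.2096] 59.9
```

>>> send_rows:
  linear:
    - [-4,-18,0]
    - [-7,-35,0]
    - [-7,-36,0]
    - [-6,-35,0]
    - [-7,-35,0]
    - [-7,-36,0]
    - [-6,-35,0]
    - [-3,-17,0]
    - [0,0,0]
    - [0,0,0]
    - [0,0,0]
  twist: [0,0,0,0,0,0,0,0,0,0,0]
  jaw: [1,1,1,1,1,1,1,1,1,1,1]

```text
clock: 14.22
tcp_pos: [0.447, -0.0428, 0.2073]
eef_rot: [[-0.865, 0.501, -0.001], [0.501, 0.865, 0.0], [0.001, -0.0, -1.0]]
force: [-0.0, 0.2, 0.0]
gripper_width: 0.0225
finger_force: 12.0
```

```bash
python3 - <<'E'
from plan import *
p,a=state(); print(p,a); rows([(.448,-.0437,.145,a)])
E
```

```text
[ 0.44696754 -0.04284918  0.20733888] 59.90964309725826
[[-1, 0, 62]] [np.float64(-0.0)] [ 0.4478 -0.0434  0.1453] 59.9
```

>>> send_rows:
  linear:
    - [-1,0,15]
    - [0,0,20]
    - [0,0,15]
    - [0,0,12]
    - [0,0,0]
    - [0,0,0]
  twist: [0,0,0,0,0,0]
  jaw: [1,1,1,1,1,1]

```text
clock: 14.98
tcp_pos: [0.4483, -0.0439, 0.1461]
eef_rot: [[-0.865, 0.502, 0.001], [0.502, 0.865, -0.0], [-0.001, 0.0, -1.0]]
force: [0.1, -0.1, -0.3]
gripper_width: 0.0227
finger_force: 12.0
```

>>> send_rows:
  linear:
    - [0,0,0]
    - [0,0,0]
    - [0,0,0]
    - [0,0,0]
    - [0,0,0]
    - [0,0,0]
    - [0,0,-30]
    - [0,0,-40]
    - [0,0,-20]
    - [0,0,0]
    - [0,0,0]
    - [0,0,0]
  twist: [0,0,0,0,0,0,0,0,0,0,0,0]
  jaw: [-0.3,-0.3,-0.3,-0.3,-0.3,-0.3,-0.3,-0.3,-0.3,-0.3,-0.3,-0.3]

```text
clock: 16.48
tcp_pos: [0.4473, -0.0438, 0.2346]
eef_rot: [[-0.865, 0.502, -0.002], [0.502, 0.865, 0.001], [0.002, -0.001, -1.0]]
force: [-0.4, 0.3, 0.4]
gripper_width: 0.06
finger_force: 0.0
```

```bash
python3 - <<'E'
from h import *
C=[]
for n in ("scene","side"):
    d=bot.get_image(n); C.append(cv2.resize(d["img"][100:300,200:340],None,fx=2.8,fy=2.8))
    P,_=pts(d);Z=P[...,2]
    m=(np.hypot(P[...,0]-.431,P[...,1]-.124)<.025)&(Z>.04)&(Z<.06); print(n,"mu",P[m].mean(0))
    b=(np.hypot(P[...,0]-.448,P[...,1]+.0437)<.06)&(Z>.04)&(Z<.06); t=P[b][:,:2];print("belly",np.linalg.lstsq(np.c_[2*t,np.ones(len(t))],(t**2).sum(1),rcond=None)[0][:2])
    k=(np.hypot(P[...,0]-.448,P[...,1]+.0437)<.02)&(Z<.16)&(Z>.0); print("mouth max z",np.percentile(Z[k],99) if k.any() else None)
cv2.imwrite("pics/both3.png",np.hstack(C))
E
```

```text
scene mu [0.42820326 0.12964119 0.04645371]
belly [ 0.44771557 -0.04300259]
mouth max z 0.12488838589575763
side mu [0.43068727 0.1274841  0.04625008]
belly [ 0.44827205 -0.0444114 ]
mouth max z None
```

View pics/both3.png

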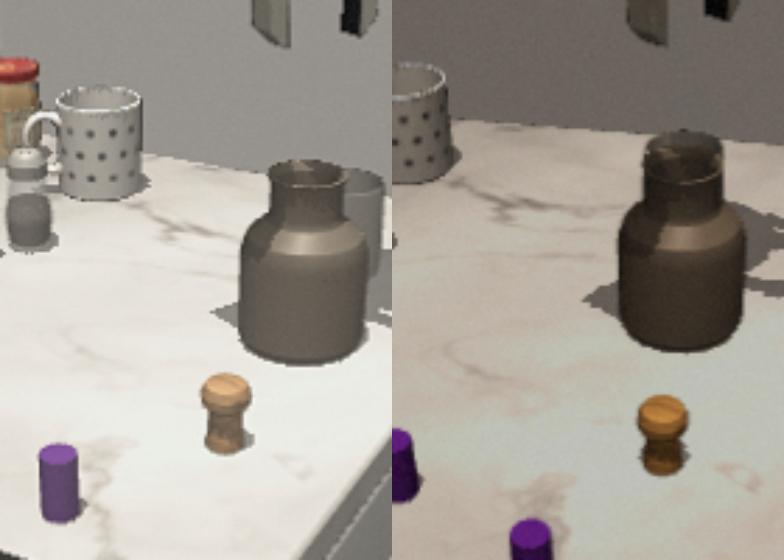

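Both corks are gone from the table. The fingers are empty (290,25), the mushroom (225,410) and jar (305,280) are unmoved, and nothing shows in the neck. To rule out a cork jammed in the neck, I look in from above with the wrist camera.

```bash
python3 - <<'E'
from h import *
from plan import *
d=bot.get_image("wrist"); T=d["world_from_camera"]; p,a=state()
R=bot.sense()["eef_rot"]; print("cam in tool",R.T@(T[:3,3]-p),"optical axis tool",R.T@T[:3,2])
print(rows([(p[0]+.448-T[0,3],p[1]-.0437-T[1,3],p[2],a)]))
E
```

```text
cam in tool [ 0.08550419 -0.00016697 -0.15824508] optical axis tool [-0.30946616  0.00212516  0.95090808]
[[-85, 0, 0]] [np.float64(-0.0)] [ 0.5212 -0.0866  0.235 ] 59.9
(array([ 0.52115779, -0.08659745,  0.23503246]), np.float64(59.85677258288845))
```

>>> send_rows:
  linear:
    - [-20,0,0]
    - [-40,0,0]
    - [-25,0,0]
    - [0,0,0]
    - [0,0,0]
  twist: [0,0,0,0,0]
  jaw: [-0.3,-0.3,-0.3,-0.3,-0.3]

```text
clock: 17.25
tcp_pos: [0.5206, -0.0862, 0.2353]
eef_rot: [[-0.865, 0.502, -0.001], [0.502, 0.865, 0.0], [0.001, -0.0, -1.0]]
force: [-0.4, -0.4, -1.1]
gripper_width: 0.0601
finger_force: 0.0
```

```bash
python3 - <<'E'
from h import *
d=bot.get_image("wrist"); P,_=pts(d); Z=P[...,2]
r=np.hypot(P[...,0]-.448,P[...,1]+.0437); m=(r<.019)
print(m.sum(),np.percentile(Z[m],[0,5,25,50,75,95,100]).round(3))
v,u=np.argwhere(m).mean(0).astype(int); print(u,v)
v=max(v,90);u=max(u,90)
cv2.imwrite("pics/w1.png",cv2.resize(cv2.convertScaleAbs(d["img"][v-90:v+90,u-90:u+90],alpha=1.5,beta=20),None,fx=3,fy=3))
E
```

```text
1941 [0.004 0.006 0.029 0.042 0.394 0.394 0.394]
280 156
```

View pics/w1.png

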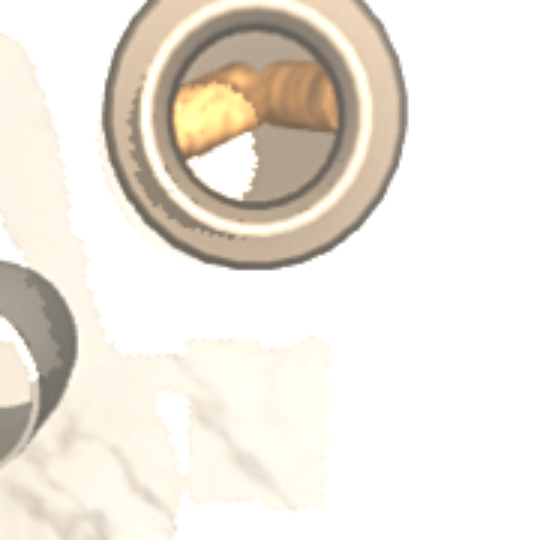

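Both corks lie at the bottom of the jar, at (210,115) and (300,95). The highest cork surface inside is about 42 mm up, well below the neck. The robot touches nothing, so I hand it in.

```bash
python3 -c "
from cell import bot
print(bot.sign_off())"
```

```text
the job is handed in; nothing more can be done
None
```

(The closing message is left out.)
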